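# Show which bobbin to load

### The arm

A 6-joint arm with a two-finger parallel gripper is mounted at the origin on a cart in front of the work surface, level with it; the furniture and walls round the work are solid. World frame = base frame: x ahead of the robot, y to its left, z up, the work surface at z = 0. Lengths are in m, angles in rad, forces in N, time in s.
With the tool pointing down it reaches from about 0.325 to 0.75 m from the base axis. Payload 7.6 kg.
Tool frame: the origin (TCP) lies on the mounting face of the last link; the fingertips stand 173 mm ahead of it and the grasp point (between the pads) lies 155 mm ahead of it; z points along the fingers, y is the direction in which the jaws open and shut (so a half turn about z gives the same grasp; the last joint's range is limited). The gripper opens to 85 mm and grips with 20 to 120 N. Pads are 22 mm wide; open, the fingers measure 114 mm over their backs; the gripper's body (76 mm by 85 mm) begins 54 mm behind the grasp point. The pads swing forward as they close: fully open they stand 13 mm farther back than shut.
Start: joints at [1.234, 0.052, 1.401, -0, 1.689, -0.07], TCP at [0.138, 0.506, 0.405] pointing down, gripper open.
Joint ranges: [-2.9, 2.9], [-0.91, 2.17], [0.12, 2.37], [-1.06, 4.2], [0.26, 2.73], [-2.93, 2.93]. Speed limits (rad/s): [2.57, 2.57, 3.01, 3.14, 3.14, 3.14].

### API

Orientations are given as a rotation vector (axis times angle).
In Python, from cell import env gives the robot as it stands. Calls block until the motion is done:
- env.move_to(position, orientation): joint-space move of the TCP to a pose.
- env.line_to(position, attitude=None, speed=0.15, contact_N=None): straight line of the TCP; attitude=None keeps the orientation; speed is the mean speed in m/s. With contact_N (N) it stops when the force on the tool has changed by that much, and returns True; else False.
- env.goto_joints(angles): joint-space move.
- env.gripper_open() and env.gripper_close(strength=None): open the fingers fully, or close them until they stop; strength is the grip in N (None keeps the last).
- env.wait(seconds).
- env.inverse_kinematics(position, orientation): joint angles nearest the present ones, or None.
- env.grab_frame(name): name is "side" or "top" or "wrist"; returns the picture (400x640x3 uint8, red, green, blue); there is no depth.
- env.camera_model(name): a dict with "camera_matrix" (3x3 intrinsics, pixels), "k1" (the pictures are not rectified: a ray, as slopes to the right and down, at radius r is drawn at 1 + k1 r^2 times it, then the intrinsics apply), "extrinsics" (4x4, takes a point from camera to world coordinates). Camera axes: x right, y down, z forward; pixel columns grow to the right and rows downward; lengths in m; the calibration is good to about 2 mm. A picture is of the moment at which its call begins: read the wrist's pose just before it. camera_model takes no time and is no camera call; for the wrist camera it gives the pose at the moment of the call.
A pose or a line that the arm cannot do raises env.PlanningError and nothing moves.
- env.close_job(): hands the job in, once; it reports no verdict.
Readings, each from a call of its own:
- env.get_time(): time.
- env.get_joint_pos(): joint angles.
- env.get_qvel(): joint speeds.
- env.get_joint_efforts(): joint torques, N m.
- env.get_eef_pos(): TCP position.
- env.get_tool_rot(): TCP orientation.
- env.get_ft_force(): force on the tool from outside, world axes, zero at the start.
- env.get_torque(): the same for the moment, N m.
- env.get_finger_gap(): opening from 0.0 (shut) to 1.0 (fully open).
Only numpy, scipy, OpenCV 4.12 (cv2) and the standard library are available. Lean on these libraries where they do the work, as an engineer would, in place of code of your own. Each camera call takes 0.05 s, during which the arm holds its last target. There are 200 camera calls.

### The job

The red thread goes on the machine next: show the sewer which bobbin to take from the lidded wooden bobbin box. Push the sliding lid all the way open by its thumb catch, then point at the red bobbin with the fingertips from straight above, about 2 to 3 cm over its middle, keep still there for 2 seconds and finish still pointing. Grasp nothing, push gently, do not touch any bobbin and leave the other things on the table where they are.

Things in the scene. Friction and masses are not known exactly. Their poses are not given: they have to be found in the camera images.
- bobbin_box: Light wooden box, fixed: 116 mm long (x), 80 wide (y), 28 high. Origin under its middle on the table; x is the way the lid slides open, z up. 3 x 2 compartments 34 mm square, centres x -36, 0, 36, y -18, 18 mm, floor 3 mm up, dividers 14 mm high; one is empty. A darker opaque lid, top face 24 mm above the table, runs in grooves; rails beside it, 70 mm apart, rise 3.5 mm over it.
- bobbin_lid (a joint): How far the lid has slid open along the box's x: 0 shut, 0.104 m at its end stop (fully open, all compartments clear, the lid sticking out past the box's +x end over the table). Starts 0 to 20 mm open, slides against about 1.5 N of friction, stays where left.
- lid_catch (a point): Middle of the upright face of the lid's thumb catch, 30 mm above the table; moves with the lid (x = 22 mm in the box's frame when shut). The catch is a dark wooden bar across the lid, 64 mm wide, its top 35 mm above the table. The upright face looks to the box's -x, over 75 mm of bare lid: fingertips set there push it to +x. Its other side slopes down.
- bobbin_red: The one bobbin with red thread: metal, 21 mm across, 11 mm high, standing loose on its flange in a compartment under the lid. Origin in the middle of its underside, z up.
- bobbin_white: Bobbin with white thread, same size, origin the same; not to be touched.
- bobbin_white_b: Second bobbin with white thread, the same.
- bobbin_black: Bobbin with black thread, same size, origin the same; not to be touched.
- bobbin_black_b: Second bobbin with black thread, the same.
- thread_cone: Cone of red thread standing on the table to the right of the box, 62 mm across, 110 mm high, origin under its middle; bystander.
- needle_box: Small blue box with a clear lid, 39 x 56 x 24 mm, origin under its middle; bystander to the left.
- snips: Small scissors with red handles lying flat, 132 x 56 x 7 mm, origin under the middle; bystander to the left.
- tape_measure: Yellow tape measure case, 69 x 68 x 31 mm, origin under its middle; bystander to the left.

How it is judged:
By the outcome, as a careful person would: the job done as asked, in the order asked, and still so for the second after the job is handed in, with the robot touching nothing.
It also fails if it takes over 48 s, if anything falls off the work surface, if the arm or the gripper's body presses on something with over 40 N, if the wrist force passes 120 N, or if a joint passes its speed limit or range.

## Working session

There is one attempt and no reset: what is moved stays moved. The work goes in short steps, each a Python script; the robot and the scene stay as the last script left them, time stands still between calls to the robot, and variables do not carry over. Pictures are saved under pics/ and viewed, about 8 in all and at most 12, crops included, and the job is handed in when it is done.

```bash
ls; mkdir -p pics
python3 - <<'E'
from cell import env
import cv2,numpy as np
for n in("top","side"):
    im=env.grab_frame(n); cv2.imwrite(f"pics/{n}0.png",im[:,:,::-1]); m=env.camera_model(n); print(n,m["camera_matrix"],m["k1"],np.round(m["extrinsics"],3))
print(env.get_tool_rot(),env.get_time())
E
```

```text
pics
top [[473.348293     0.         332.13522612]
 [  0.         473.348293   198.01563618]
 [  0.           0.           1.        ]] -0.04251503560344532 [[ 0.053 -0.978  0.203  0.312]
 [-0.999 -0.051  0.013 -0.011]
 [-0.002 -0.203 -0.979  1.088]
 [ 0.     0.     0.     1.   ]]
side [[368.68722737   0.         317.39916545]
 [  0.         368.68722737 204.10922203]
 [  0.           0.           1.        ]] -0.05979405021150214 [[ 0.991 -0.074  0.109  0.389]
 [-0.132 -0.515  0.847 -0.927]
 [-0.007 -0.854 -0.52   0.606]
 [ 0.     0.     0.     1.   ]]
[-4.17765588e-01 -3.11340613e+00  2.12769538e-03] 0.1
```

View pics/top0.png

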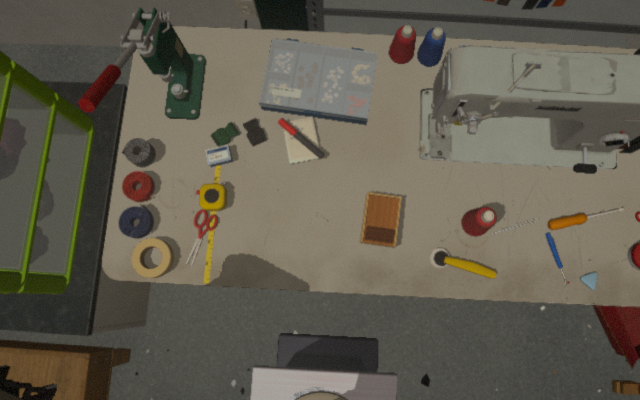

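View pics/side0.png

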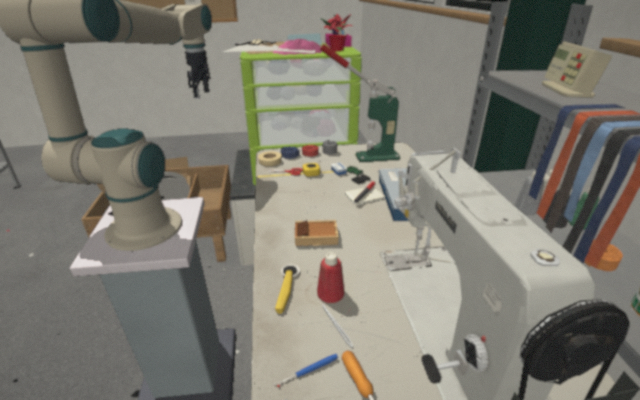

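```bash
cat > h.py <<'E'
from cell import env
import cv2,numpy as np
from scipy.spatial.transform import Rotation as R
def ray(m,uv):
    K=m["camera_matrix"]; uv=np.atleast_2d(np.float64(uv))
    s=cv2.undistortPoints(uv[:,None],K,np.array([m["k1"],0,0,0.]),None,None,None)[:,0] 
    # cv2 model: drawn = s*(1+k1 r^2), same
    E=m["extrinsics"]; return E[:3,3],np.c_[s,np.ones(len(s))]@E[:3,:3].T
def onto(m,uv,z):
    o,d=ray(m,uv); return o+d*((z-o[2])/d[:,2])[:,None]
def proj(m,P):
    E=m["extrinsics"]; c=(np.atleast_2d(P)-E[:3,3])@E[:3,:3]; s=c[:,:2]/c[:,2:]
    s=s*(1+m["k1"]*(s**2).sum(1))[:,None]; K=m["camera_matrix"]; return s*[K[0,0],K[1,1]]+K[:2,2]
def rot(yaw): # tool down, tool x at yaw (world)
    c,s=np.cos(yaw),np.sin(yaw); return R.from_matrix(np.array([[c,s,0],[s,-c,0],[0,0,-1]])).as_rotvec()
E
python3 - <<'E'
from h import *
m=env.camera_model("top")
print(onto(m,[(371,191),(404,194),(397,247),(360,243)],.028), onto(m,[(480,220)],0))
a=cv2.imread("pics/top0.png")[180:260,345:425];b=cv2.imread("pics/side0.png")[210:255,280:350]
a=cv2.resize(a,None,fx=5,fy=5,interpolation=2);b=cv2.resize(b,(390,250),interpolation=2)
o=np.zeros((400,790,3),np.uint8);o[:,:400]=a;o[:250,400:]=b;cv2.imwrite("pics/c1.png",o)
w=env.camera_model("wrist");T=np.eye(4);T[:3,:3]=R.from_rotvec(env.get_tool_rot()).as_matrix();T[:3,3]=env.get_eef_pos()
print(np.round(np.linalg.inv(T)@w["extrinsics"],3),w["camera_matrix"])
E
```

```text
[[ 0.55228653 -0.08564832  0.028     ]
 [ 0.54919546 -0.16150768  0.028     ]
 [ 0.42682599 -0.14852938  0.028     ]
 [ 0.43153298 -0.06531244  0.028     ]] [[ 0.50266879 -0.3444239   0.        ]]
[[ 0.001 -0.955 -0.298  0.076]
 [ 1.     0.     0.001  0.001]
 [-0.001 -0.298  0.955  0.03 ]
 [ 0.     0.     0.     1.   ]] [[355.46206185   0.         320.84350584]
 [  0.         355.46206185 199.76763721]
 [  0.           0.           1.        ]]
```

View pics/c1.png

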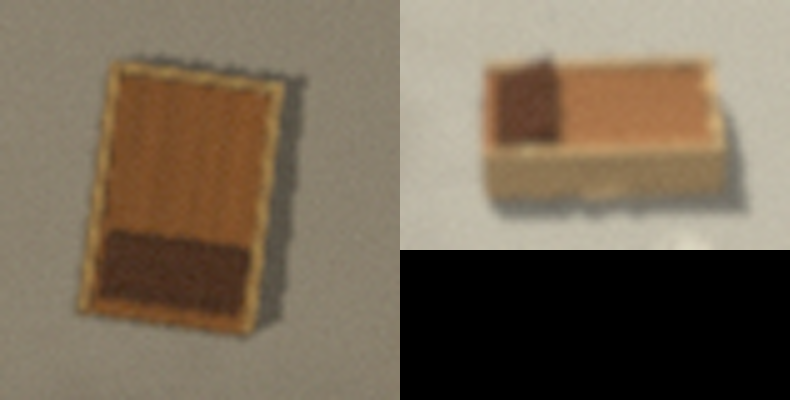

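Run:
```python
from h import *
env.gripper_close(20)
env.move_to([0.49,-0.115,0.34],rot(np.radians(-7.4)))
w=env.camera_model("wrist");im=env.grab_frame("wrist");cv2.imwrite("pics/w1.png",im[:,:,::-1])
np.save("w1.npy",w["extrinsics"]);print(env.get_time(),env.get_joint_pos(),env.get_finger_gap())
```

```text
3.4583 [-3.02579571e-01  2.00555743e-02  1.56272560e+00  1.21357666e-04
  1.55868051e+00  1.39589227e+00] 0.0006658758637130592
```

View pics/w1.png

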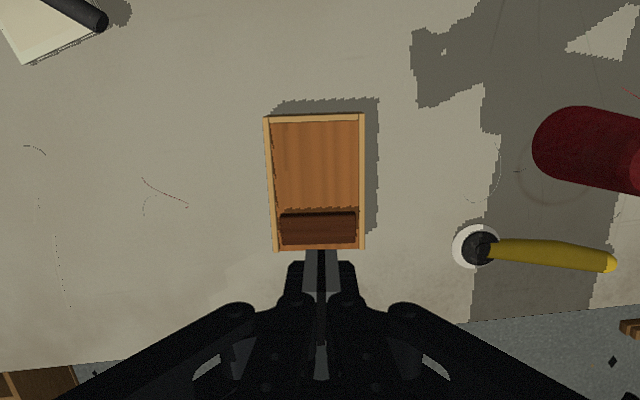

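Run:
```python
from h import *
w=env.camera_model("wrist")
c=onto(w,[(264,117),(363.5,114),(365.5,249),(274.5,251.5)],.028);print(c.round(4),c.mean(0).round(4))
d=[np.linalg.norm(c[i]-c[i-1]).round(4) for i in range(4)];print(d)
v=(c[2]+c[3]-c[0]-c[1])[:2];u=(c[0]+c[3]-c[1]-c[2])[:2];print(np.degrees(np.arctan2(v[1],v[0])),np.degrees(np.arctan2(u[1],u[0])))
print(onto(w,[(280,213),(356,212)],.035),onto(w,[(280,208),(356,207)],.024))
im=cv2.imread("pics/w1.png")[100:260,250:380];cv2.imwrite("pics/w1c.png",cv2.resize(im,None,fx=3.7,fy=3.7,interpolation=0))
```

```text
[[ 0.5513 -0.0769  0.028 ]
 [ 0.5438 -0.1536  0.028 ]
 [ 0.4296 -0.1449  0.028 ]
 [ 0.4372 -0.066   0.028 ]] [ 0.4905 -0.1103  0.028 ]
[np.float64(0.1146), np.float64(0.0771), np.float64(0.1145), np.float64(0.0793)]
175.09773772640006 84.43396038432702
[[ 0.47413149 -0.077637    0.035     ]
 [ 0.46710847 -0.13958243  0.035     ]] [[ 0.47487715 -0.07652813  0.024     ]
 [ 0.46760085 -0.14066398  0.024     ]]
```

View pics/w1c.png

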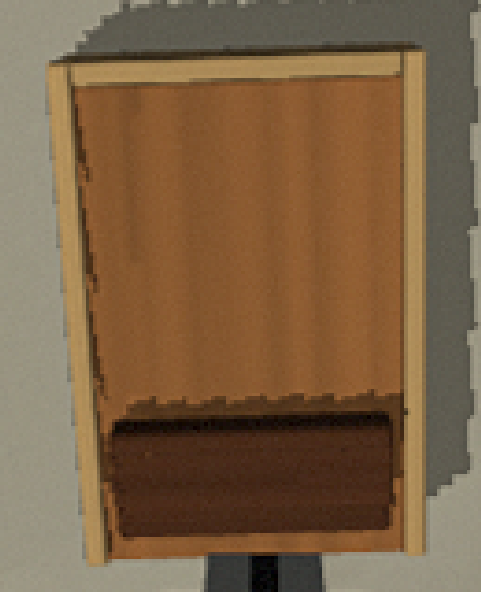

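```bash
cat >> h.py <<'E'
C=np.array([.4905,-.1103]); Y=np.radians(174.7); ex=np.array([np.cos(Y),np.sin(Y)]); ey=np.array([-ex[1],ex[0]])
rv=rot(Y-np.pi)
def B(x,y,tip): return np.r_[C+x*ex+y*ey,tip+.173]
def box(P): d=np.asarray(P)[...,:2]-C; return np.stack([d@ex,d@ey],-1)
E
python3 - <<'E'
from h import *
env.move_to(B(-18,0,.08)*0+B(-.018,0,.08),rv)
print(env.line_to(B(-.018,0,.0285),speed=.08,contact_N=4),env.get_ft_force())
print(env.line_to(B(.06,0,.0285),speed=.04,contact_N=6),box(env.get_eef_pos()),env.get_ft_force())
print(env.line_to(B(.125,0,.0285),speed=.03,contact_N=6),box(env.get_eef_pos()),env.get_ft_force(),env.get_eef_pos(),env.get_time())
E
```

```text
False [ 0.24624199 -1.00490725 -0.43804104]
False [ 5.99341527e-02 -3.60429335e-06] [ 0.48408164 -0.74665788  1.05227001]
True [1.16223644e-01 9.34357979e-06] [3.32624689 0.48093809 0.96464844] [ 0.37477238 -0.09957366  0.20160642] 8.4583
```

Run:
```python
from h import *
env.line_to(B(.106,0,.0285),speed=.05)
env.line_to(B(.106,0,.10),speed=.12)
env.line_to(B(.03,0,.14),speed=.15)
w=env.camera_model("wrist");im=env.grab_frame("wrist");cv2.imwrite("pics/w2.png",im[:,:,::-1])
hsv=cv2.cvtColor(im,cv2.COLOR_RGB2HSV)
m=cv2.inRange(hsv,(0,150,50),(4,255,255))|cv2.inRange(hsv,(172,150,50),(180,255,255))
n,_,s,c=cv2.connectedComponentsWithStats(m)
for i in range(1,n):
    if s[i,4]>40: print(s[i],c[i],box(onto(w,c[i],.014)[0]))
print(proj(w,[np.r_[C+.058*a*ex+.04*b*ey,.028] for a in(-1,1) for b in (-1,1)]).round(0).tolist(),env.get_time())
```

```text
[ 572   74   68   58 2213] [610.79846362  97.10980569] [-0.04049533  0.20920763]
[594 153  46  11 138] [616.88405797 159.1884058 ] [0.00506069 0.22503329]
[[263.0, 70.0], [382.0, 70.0], [270.0, 230.0], [374.0, 230.0]] 10.3417
```

View pics/w2.png

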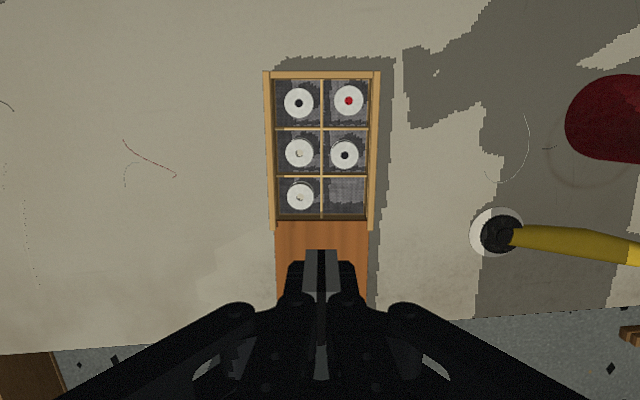

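Run:
```python
from h import *
w=env.camera_model("wrist");im=cv2.imread("pics/w2.png")
g=im[80:125,327:368]; hs=cv2.cvtColor(g,cv2.COLOR_BGR2HSV)
red=((hs[...,1]>150)&((hs[...,0]<6)|(hs[...,0]>170))&(hs[...,2]>80)).astype(np.uint8)
wh=(g.min(2)>150).astype(np.uint8)
c=max(cv2.findContours(wh,cv2.RETR_EXTERNAL,cv2.CHAIN_APPROX_NONE)[0],key=cv2.contourArea)
(e,r)=cv2.minEnclosingCircle(c); f=np.array(e)+[327,80]
rc=np.argwhere(red).mean(0)[::-1]+[327,80]
p=onto(w,f,.014)[0]; q=onto(w,rc,.014)[0]
print(f,r,rc,p,q,box(p),box(q),2*r/355*(w["extrinsics"][2,3]-.014))
x,y=box(p)
print(abs(x+.036)<.007,abs(y)-.018)
env.line_to(B(x,y,.14),speed=.15)
env.line_to(B(x,y,.036),speed=.08)
env.wait(.5)
w=env.camera_model("wrist");a=env.grab_frame("wrist");t=env.grab_frame("top");np.save
s=env.grab_frame("side")
o=np.zeros((400,800,3),np.uint8);o[:,:400]=a[:,120:520]
o[:,400:]=cv2.resize(t[170:270,330:430],(400,400),interpolation=2)
cv2.imwrite("pics/p3.png",o[:,:,::-1])
cv2.imwrite("pics/s3.png",cv2.resize(s[170:270,250:400],(800,533),interpolation=2)[:,:,::-1])
print(env.get_eef_pos(),env.get_ft_force(),env.get_time(),proj(w,[[*p[:2],.014],[*p[:2],.036]]))
```

```text
[348. 100.] 14.866168975830078 [348.28205128 100.28205128] [ 0.52665021 -0.13238488  0.014     ] [ 0.52643445 -0.13257512  0.014     ] [-0.03803565  0.01865124] [-0.03783839  0.0188606 ] 0.02242860318417327
True 0.0006512448853595379
[ 0.52663977 -0.13238513  0.20899777] [0.26735608 0.16871496 0.54391316] 13.0583 [[322.37278209 247.74330654]
 [322.52947924 268.68344327]]
```

View pics/p3.png

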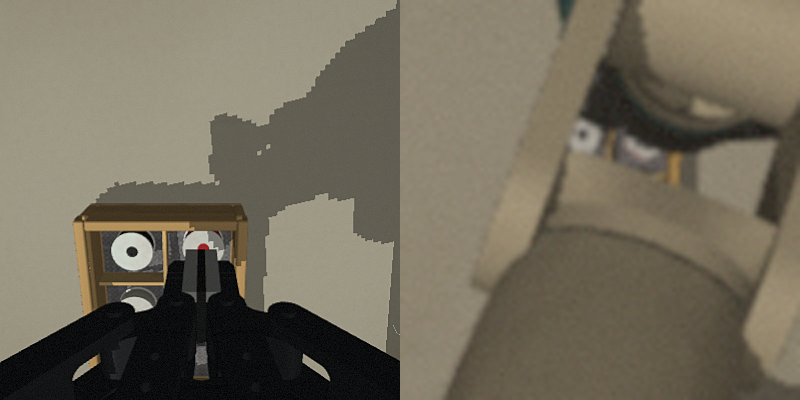

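View pics/s3.png

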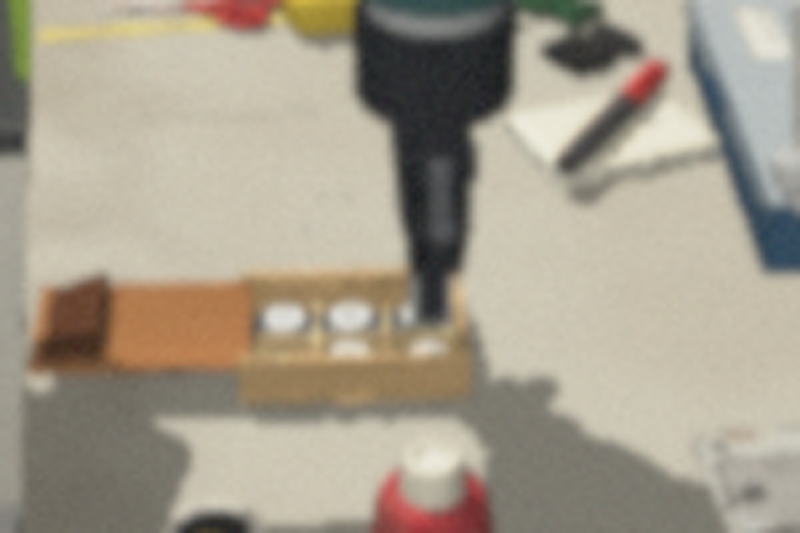

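Run:
```python
from h import *
m=env.camera_model("side")
for x in (.120,.126): print(x,((proj(m,[np.r_[C+x*ex-.032*ey,.035],np.r_[C+x*ex+.032*ey,.035]])-[250,170])*800/150).round(1).tolist())
env.wait(2.5); print(env.get_eef_pos(),np.abs(env.get_qvel()).max(),env.get_time())
```

```text
0.12 [[120.1, 270.9], [111.8, 343.3]]
0.126 [[108.5, 271.2], [99.6, 343.7]]
[ 0.52664808 -0.13239593  0.20900228] 0.001331783505932335 15.5583
```

```bash
python3 -c "
from cell import env
print(env.close_job())"
```

```text
the job is handed in; nothing more can be done
None
```

The lid is fully open and the closed fingertips are pointing straight down at the red bobbin. I handed the job in at about 15.6 s on the robot's clock.

- **Lid:** I pushed it by its thumb catch until it met the end stop. The push stopped on a 6 N force change, with the fingers at 116 mm in the box's frame; I expected about 115 mm. The side picture puts the catch face at about 126 mm, which matches fully open.
- **Red bobbin:** It is in the compartment at about (-36, +18) mm, farthest from the robot and on the cone's side. I measured its middle at world (0.527, -0.132). The other four bobbins showed two white and two black centres.
- **Pointing:** The fingertips are about 22 mm above the bobbin's top face, which is about 27 mm above mid-height. In the wrist picture the red hub was within about 2 pixels of where I predicted it. The arm stayed still for over 2.5 s before I handed in.
- **Contact:** The only intended contact was with the catch. Force readings away from the push stayed near 1 N. I saw no sign that a bobbin or anything else had moved, but I didn't re-measure the other things on the table.

No check failed. The only disagreement was the 1 mm difference in the push length, which is within the camera calibration's 2 mm.

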